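# Glasses out of the hard case

### The arm

A 6-joint arm with a two-finger parallel gripper is mounted at the origin on the work surface. World frame = base frame: x ahead of the robot, y to its left, z up, the work surface at z = 0. Lengths are in m, angles in rad, forces in N, time in s.
With the tool pointing down it reaches from about 0.25 to 0.725 m from the base axis. Payload 4 kg.
Tool frame: the origin (TCP) lies midway between the tips of the shut fingers; the grasp point (between the pads) lies 19 mm behind it; z points along the fingers, y is the direction in which the jaws open and shut (so a half turn about z gives the same grasp; the last joint's range is limited). The gripper opens to 85 mm and grips with 20 to 120 N. Pads are 22 mm wide; open, the fingers measure 114 mm over their backs; the gripper's body (76 mm by 85 mm) begins 54 mm behind the grasp point. The pads swing forward as they close: fully open they stand 13 mm farther back than shut.
Start: joints at [1.167, 0.241, 0.005, 1.335, 0, 1.571], TCP at [0.196, 0.46, 0.192] pointing down, gripper open.
Joint ranges: [-2.72, 2.72], [-1.05, 1.87], [-1.09, 1.28], [-1.99, 2.15], [-1.42, 1.44], [-3.14, 3.14]. Speed limits (rad/s): [2.79, 2.79, 3.14, 3.14, 3.14, 3.14].

### API

Orientations are given as a unit quaternion [w, x, y, z].
In Python, from rig import r gives the robot as it stands.
- The arm moves only by the shell command python3 -m inch 'ROWS' [FORCE]. ROWS is text: rows parted by semicolons, each of 7 numbers parted by spaces: the shift along the world's x, y, z in mm, then the turn, a rotation vector about the world's x, y, z in rad, then the opening, from 0 (shut) to 1 (fully open). A call has 1 to 8 rows; each row shifts and turns the pose as measured when the row begins; what a row does not reach is not made up. A row lasts 1/10 s, in which the tool goes at most 50 mm and 8.59 degrees, less where a joint would pass 70% of its speed; a pose out of reach is approached as far as the arm can. A call with a gripper value outside its range is refused whole. The fingers move at their own pace and stop on an object; FORCE is the grip in N (left out, the last holds). Time passes only in rows, so rows that do not move let the fingers close. It gives the time, the measured TCP pose, the force and the opening at its end, in the units of the state.
- r.get_state(): the state, without advancing time (a new reading comes with each control period).
- r.get_image(name): name is "scene" or "top"; returns the picture (420x560x3 uint8, blue, green, red); there is no depth.
- r.camera_model(name): a dict with "K" (3x3 intrinsics, pixels), "k1" (the pictures are not rectified: a ray, as slopes to the right and down, at radius r is drawn at 1 + k1 r^2 times it, then the intrinsics apply), "R" (3x3) and "t" (3): a world point X has camera coordinates R X + t. Camera axes: x right, y down, z forward; pixel columns grow to the right and rows downward; lengths in m; the calibration is good to about 2 mm. A picture is of the moment at which its call begins. camera_model takes no time and is no camera call.
- r.hand_in(): hands the job in, once; it reports no verdict.
The state is a dict: "time": time; "joint_positions": joint angles; "qd": joint speeds; "joint_efforts": joint torques, N m; "tool_pos": TCP position; "orientation": TCP orientation; "contact_force": force on the tool from outside, world axes, zero at the start; "torque": the same for the moment, N m; "grip_width": finger opening in m.
Only numpy, scipy, OpenCV 4.12 (cv2) and the standard library are available. Lean on these libraries where they do the work, as an engineer would, in place of code of your own. Each camera call takes 0.05 s, during which the arm holds its last target. There are 200 camera calls.

### The job

Open the eyeglass case on the TV cabinet's deck until its lid stays open by itself, lift the folded reading glasses out and, with the case still open, stand them gently on their rims, lengthwise inside the shallow wooden tray, and let go. Then ease the empty case's lid fully shut, holding it all the way down so that it never snaps shut. Leave the magnifier, tea tin, tumbler and half-open bin where they are.

Things in the scene. Friction and masses are not known exactly. Their poses are not given: they have to be found in the camera images.
- case: Dark grey hard eyeglass case, closed 84 (its x) by 176 (its y) by 62 mm high; it sticks fast to the deck. Origin: centre of its underside; its -x side is the front, with the pull tab, and the hinge runs along its y at the back (+x). Lower shell 24 mm high, walls 4 mm thick, padded inner floor 12 mm above the deck. The lid is a hollow cover 84 by 176 mm and 38 mm high above the shell's rim.
- lid (a joint): Angle of the case's lid: 0 shut, 2.0 rad its stop, fully open (leaning back 25 degrees past upright). Its balance point is at about 1.1 rad: let go below that, the lid (120 g) falls and snaps shut; let go beyond, it swings on to its open stop and stays. Moving it takes under 1 N. Pinched, the tab turns and may slip in the fingers: press lightly home.
- lid_tab (a point): Point to pinch on the lid's pull tab. The tab is a stiff tongue that sticks out 30 mm from the lid's front at its middle, 24 mm wide (along the hinge) and 10 mm thick, its underside level with the shell's rim (24 mm up) when shut. This point is 18 mm out from the lid's front, half-way through the thickness: 102 mm from the hinge line and 5 mm above it when shut; it turns with the lid about the hinge.
- lid_hinge (a point): Middle of the lid's hinge line: 42 mm behind the case's origin (its +x) and 24 mm above the deck; axes as the case's.
- glasses: Folded reading glasses, tortoiseshell plastic, about 35 g, standing upright on the rims inside the case (hidden until it is open). 30 mm front to back (its x), 138 mm long (its y), 42 mm high. Origin: centre of the underside.
- glasses_center (a point): Centre of the folded glasses, 21 mm above their underside; axes as the glasses' (y lengthwise, z up). At mid-length the front's bridge (24 to 38 mm above the underside) and the folded temples (26 to 36 mm above) make a firm 30 mm wide grip across x.
- tray_in (a point): Centre of the inner floor of the shallow dark wooden tray, 4 mm above the deck. The tray is fixed, 76 (its x) by 164 mm (its y, lengthwise) outside, 68 by 156 mm inside; the walls are 4 mm thick and rise 6 mm above the inner floor.
- magnifier_center (a point): Steel magnifier lying flat, 155 mm long (its x), lens 66 mm across, 10 mm high. Centre of its length. A bystander.
- tin_center (a point): Steel tea tin, a standing cylinder 60 mm across and 130 mm high; its centre. A bystander.
- tumbler_center (a point): White ceramic tumbler, 60 mm across and 100 mm high; its centre. A bystander.
- bin (a joint): Tilt of the beige plastic bin (295 mm wide, 135 mm high) in the middle cubby of the low cabinet, about its lower front edge: 0 shut, growing as its top leans out towards the robot; its stiff hinge holds it half open. A bystander. The cabinet is 170 mm high, its front 0.76 to 0.79 m ahead of the robot's base; the bin's upper edge (150 mm up) leans out up to 70 mm in front of that.
There are look-alikes about, which are no part of the job. Several things look just like the case: the one meant starts farthest from the robot's base.

How it is judged:
On the way, in this order (a step that is already met when the one before it is completed fails the run):
1. the lid is open against its stop and stays there with nothing touching the case (value of joint lid above 1.85 rad and contact force between each of the fingers, the arm and case below 0.05 N), for 0.3 s.
2. the glasses are lifted clear out of the open case (height (world z) of glasses_center above 0.07 m and value of joint lid above 1.7 rad), for 0.1 s.
3. the glasses stand released in the tray, the case still open (x of glasses_center in the frame of tray_in between -0.022 and 0.022 m and y of glasses_center in the frame of tray_in between -0.013 and 0.013 m and z of glasses_center in the frame of tray_in between 0.015 and 0.025 m and angle between glasses_center's own z axis and vertical below 0.12 rad and contact force between the fingers and glasses below 0.05 N and linear speed of glasses below 0.02 m/s and value of joint lid above 1.7 rad), for 0.2 s.
At the end, for the whole second after the job is handed in: The glasses stand still, upright within 7 degrees, on the tray's floor inside its walls (centre within 22 mm across and 13 mm along), and the case's lid is shut within 0.05 rad; the robot touches neither (x of glasses_center in the frame of tray_in between -0.022 and 0.022 m and y of glasses_center in the frame of tray_in between -0.013 and 0.013 m and z of glasses_center in the frame of tray_in between 0.015 and 0.025 m and angle between glasses_center's own z axis and vertical below 0.12 rad and contact force between the fingers and glasses below 0.05 N and linear speed of glasses below 0.02 m/s and value of joint lid below 0.05 rad and velocity of joint lid below 0.05 rad/s and contact force between each of the fingers, the arm and case below 0.05 N).
It fails at once if the lid snaps shut: within 0.25 rad of shut it closes faster than 2.0 rad/s (value of joint lid below 0.25 rad and velocity of joint lid below -2 rad/s).
It fails at once if the glasses are dropped or slammed into the tray (faster than 0.5 m/s just above it) (linear speed of glasses above 0.5 m/s and horizontal distance between glasses_center and tray_in below 0.06 m and height (world z) of glasses_center below 0.08 m).
It fails at once if the magnifier, tea tin or tumbler is moved by more than 20 mm, or the bin is pushed below 0.2 or above 0.6 rad (distance of any of magnifier_center, tin_center, tumbler_center from where it was at the start of the episode above 0.02 m or value of joint bin below 0.2 rad or value of joint bin above 0.6 rad).
It also fails if it takes over 72 s, if anything falls off the work surface, if the arm or the gripper's body presses on something with over 40 N, if the wrist force passes 120 N, or if a joint passes its speed limit or range.

## Working session

There is one attempt and no reset: what is moved stays moved. The work goes in short steps, Python scripts to look and compute and a shell command to move; the robot and the scene stay as the last step left them, time stands still between calls to the robot, and variables do not carry over. Pictures are saved under pics/ and viewed, about 8 in all and at most 12, crops included, and the job is handed in when it is done.

```bash
ls; mkdir -p pics; python3 - <<'E'
from rig import r
import cv2
for n in("scene","top"):
    cv2.imwrite(f"pics/{n}0.png",r.get_image(n)); m=r.camera_model(n); print(n,m)
print(r.get_state())
E
```

```text
pics
scene {'K': array([[399.86102498,   0.        , 277.55713374],
       [  0.        , 399.86102498, 211.50929924],
       [  0.        ,   0.        ,   1.        ]]), 'k1': -0.04198502265547213, 'R': array([[-0.74276479,  0.66954848, -0.00230293],
       [ 0.38059603,  0.41938011, -0.82417655],
       [-0.55086035, -0.61304581, -0.56632827]]), 't': array([ 0.37293925, -0.15469734,  1.45436906])}
top {'K': array([[454.34682882,   0.        , 278.00523772],
       [  0.        , 454.34682882, 207.56022024],
       [  0.        ,   0.        ,   1.        ]]), 'k1': -0.09936110597787363, 'R': array([[-0.02734167, -0.99956361, -0.01118111],
       [-0.98146665,  0.02896563, -0.18943125],
       [ 0.18967245,  0.00579452, -0.98183032]]), 't': array([0.01187954, 0.51499548, 1.25063402])}
{'time': 0.1, 'joint_positions': array([ 1.16704447e+00,  2.41306929e-01,  3.88205541e-03,  1.33519338e+00,
       -8.91901214e-07,  1.57081946e+00]), 'qd': array([-2.09671950e-04, -1.67394016e-03,  3.73736951e-03,  2.11810699e-03,
        7.95868126e-05, -1.80793472e-04]), 'joint_efforts': array([-1.75565210e-04, -3.73137045e+01,  2.53009719e+01,  1.08551251e-02,
       -4.44045133e-05, -1.90670852e-05]), 'tool_pos': array([0.19619136, 0.45922418, 0.19152619]), 'orientation': array([-1.82207742e-04,  2.00518761e-01,  9.79689439e-01, -8.92554986e-04]), 'contact_force': array([ 0.38074906,  0.8781931 , -0.18547577]), 'torque': array([0.01382745, 0.0102458 , 0.05618745]), 'grip_width': 0.08519578048277257}
```

View pics/top0.png

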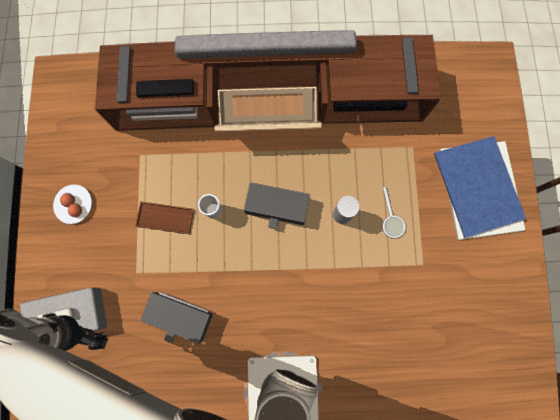

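View pics/scene0.png

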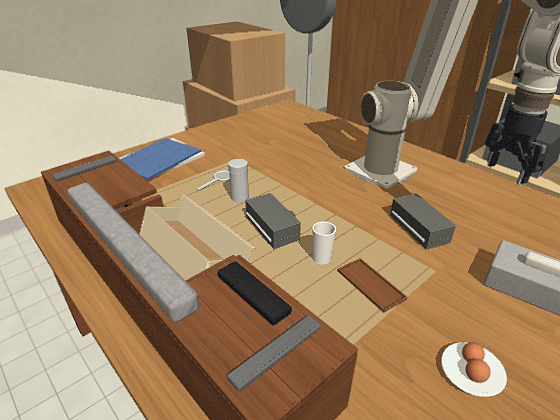

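Top image: two look-alike cases. Case A is at (277,204) and case B at (175,318); the base is near (283,390), so A is the farther and fits. Tray at (165,218), tumbler (208,205), tin (347,210), magnifier (393,215). I'll confirm in one crop.

```bash
python3 - <<'E'
import cv2,numpy as np
a=cv2.imread('pics/top0.png')[165:245,125:325]
b=cv2.imread('pics/scene0.png')[180:320,230:420]
a=cv2.resize(a,None,fx=4,fy=4,interpolation=cv2.INTER_CUBIC)
b=cv2.resize(b[:, :],(374,276),interpolation=cv2.INTER_CUBIC)
c=np.zeros((596,800,3),np.uint8);c[:320]=a;c[320:596,:374]=b
d=cv2.resize(cv2.imread('pics/top0.png')[285:350,130:220],(380,274),interpolation=cv2.INTER_CUBIC);c[320:594,400:780]=d
cv2.imwrite('pics/crop1.png',c)
E
```

```text
(no output)
```

View pics/crop1.png

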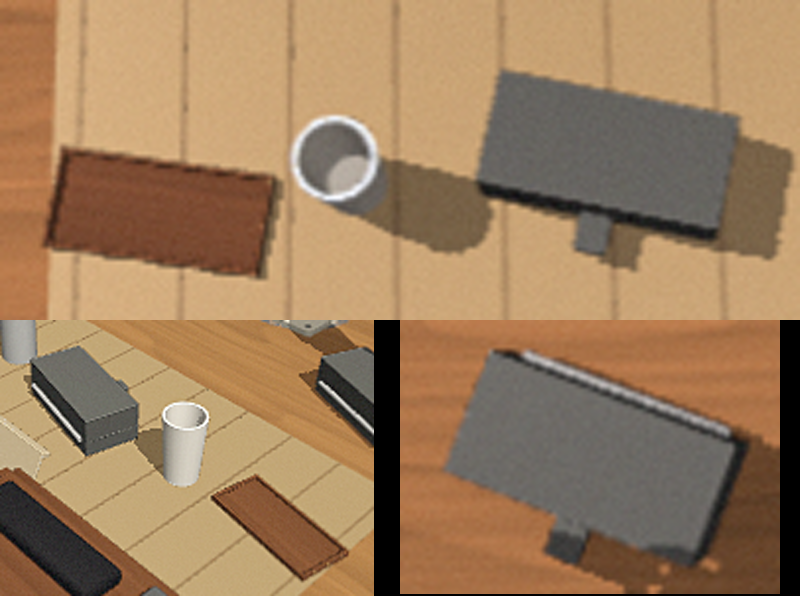

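Crop: A (upper right) is a closed case with its tab toward the robot at crop (592,235), i.e. pixel (273,223); B (lower right) is the same look but nearer. A is the one. Now I'll fit the poses.

```bash
cat >h.py <<'E'
import numpy as np
from scipy.optimize import least_squares
from rig import r
CM={n:r.camera_model(n) for n in("scene","top")}
def proj(n,X):
    m=CM[n];c=np.atleast_2d(X)@m["R"].T+m["t"];s=c[:,:2]/c[:,2:]
    s=s*(1+m["k1"]*(s**2).sum(1,keepdims=True))
    return s@m["K"][:2,:2].T+m["K"][:2,2]
def unproj(n,uv,z):
    return least_squares(lambda p:proj(n,[p[0],p[1],z])[0]-uv,[.4,0]).x
def place(p,L):
    L=np.asarray(L,float);c,s=np.cos(p[2]),np.sin(p[2])
    return np.c_[p[0]+c*L[:,0]-s*L[:,1],p[1]+s*L[:,0]+c*L[:,1],L[:,2]]
def fit(obs,p0):  # obs: list of (cam, local pts, uv)
    f=lambda p:np.concatenate([(proj(n,place(p,L))-np.array(uv)).ravel() for n,L,uv in obs])
    s=least_squares(f,p0,loss='soft_l1');return s.x,f(s.x).reshape(-1,2)
E
python3 - <<'E'
from h import *
T=lambda P:[((u+.5)/4-.5+125,(v+.5)/4-.5+165) for u,v in P]
S=lambda P:[((u+.5)*190/374-.5+230,(v-320+.5)*140/276-.5+180) for u,v in P]
a,b,h=.042,.088,.062
o=[("top",[(a,b,h),(a,-b,h),(-a,-b,h),(-a,b,h),(-.072,.012,.034),(-.072,-.012,.034)],T([(502,71),(740,116),(718,230),(479,183),(574,250),(605,255)])),
("scene",[(a,-b,h),(-a,-b,h),(-a,b,h),(a,b,h),(a,b,0),(-a,b,0)],S([(30,361),(80,347),(138,404),(85,428),(85,453),(138,435)]))]
for q in (o[:1],o[1:],o):
    p,e=fit(q,[.5,0,0]);print("case",p.round(4));
print(e.round(1).tolist())
a,b,h=.038,.082,.010
o=[("top",[(a,b,h),(a,-b,h),(-a,-b,h),(-a,b,h)],T([(64,148),(276,176),(262,276),(46,245)])),
("scene",[(a,-b,h),(-a,-b,h),(-a,b,h),(a,b,h)],S([(212,496),(262,475),(347,550),(302,578)]))]
for q in (o[:1],o[1:],o):
    p,e=fit(q,[.5,.2,0]);print("tray",p.round(4))
print(e.round(1).tolist())
print("tumbler",unproj("top",T([(335,158)])[0],.1),"tin",unproj("top",(347,205),.13),"magn lens",unproj("top",(394,227),.01),unproj("top",(387,189),.005),
"bin edge",unproj("top",(217,129),.15),unproj("top",(320,124),.15))
E
```

```text
case [ 5.291e-01 -1.000e-04 -2.247e-01]
case [ 0.5291  0.0043 -0.2346]
case [ 0.5285  0.0011 -0.2228]
[[-0.9, -0.1], [0.0, 0.1], [0.1, 0.2], [-1.3, 0.2], [-0.5, 0.3], [-0.0, 0.6], [-1.1, -1.3], [-1.3, -1.6], [0.1, -0.7], [-0.2, -3.6], [-0.0, 2.0], [-0.5, 1.6]]
tray [ 0.503   0.3332 -0.1604]
tray [ 0.5036  0.3394 -0.191 ]
tray [ 0.5033  0.3365 -0.1711]
[[-0.8, -0.5], [-0.5, 0.0], [-1.6, 0.2], [-1.3, 0.0], [-1.0, -1.1], [-3.6, -1.2], [0.5, -0.1], [-0.3, -0.8]]
tumbler [0.52066667 0.18897982] tin [ 0.50106672 -0.18858176] magn lens [ 0.45455765 -0.34139466] [ 0.57062132 -0.3302111 ] bin edge [0.72009377 0.1579978 ] [ 0.72547971 -0.12481065]
```

```bash
python3 -m inch '23 -37 0 0 0 0.02 0.5; 23 -37 0 0 0 0.02 0.5; 23 -37 0 0 0 0.02 0.5; 23 -37 0 0 0 0.02 0.5; 23 -37 0 0 0 0.02 0.5; 23 -37 0 0 0 0.02 0.5;23 -37 0 0 0 0.02 0.5;23 -37 0 0 0 0.02 0.5' 20
```

```text
time: 0.9
tool_pos: [0.3803, 0.1553, 0.1876]
orientation: [-0.002, 0.111, 0.994, -0.003]
contact_force: [1.5, 0.5, -0.4]
grip_width: 0.0426
```

```bash
python3 -m inch '22 -35 -10 0 0 0 0.5; 22 -35 -10 0 0 0 0.5; 22 -35 -10 0 0 0 0.5; 18 -30 -10 0 0 0 0.5; 0 0 0 0 0 0 0.5' 20; python3 - <<'E'
from h import *
import cv2
s=r.get_state();print(s['tool_pos'],s['orientation'],s['joint_positions'].round(2))
im=r.get_image("scene");cv2.imwrite('pics/s1.png',cv2.resize(im[130:300,170:400],(800,591),interpolation=cv2.INTER_CUBIC))
E
```

```text
time: 1.4
tool_pos: [0.4682, 0.0098, 0.1451]
orientation: [-0.001, 0.115, 0.993, -0.003]
contact_force: [-0.1, 0.2, -0.5]
grip_width: 0.0426
[0.46821804 0.00976316 0.14513425] [-0.00133795  0.11503952  0.99335626 -0.00273253] [ 0.02  0.21 -0.16  1.2  -0.01  0.26]
```

```bash
python3 -m inch '-1 3 -35 0 0 0.005 0.5; 0 2 -35 0 0 0 0.5; 0 0 -30 0 0 0 0.5; 0 0 -18 0 0 0 0.5; 0 0 -8 0 0 0 0.5; 0 0 0 0 0 0 0.5' 20; python3 - <<'E'
from h import *
import cv2
s=r.get_state();print(s['tool_pos'],s['orientation'])
im=r.get_image("top");cv2.imwrite('pics/t1.png',cv2.resize(im[165:265,210:345],(800,592),interpolation=cv2.INTER_CUBIC))
E
```

```text
time: 2.05
tool_pos: [0.4643, 0.0212, 0.0176]
orientation: [-0.001, 0.109, 0.994, -0.001]
contact_force: [-0.4, -1.1, 0.1]
grip_width: 0.0424
[0.46429656 0.02118601 0.01764922] [-9.55005348e-04  1.09237810e-01  9.94014704e-01 -9.78669472e-04]
```

View pics/t1.png

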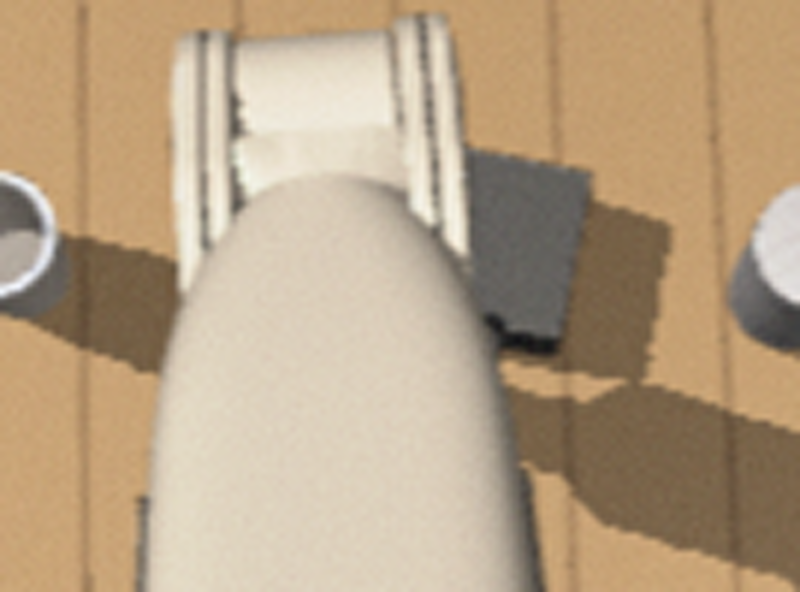

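The arm hides the tab in the top view (4 pictures viewed so far). I'll correct the offset, close lightly and check that the width is near 24 mm.

```bash
python3 -m inch '2 -6 -1 0 0 0 0.5; 0 0 0 0 0 0 0.5; 0 0 0 0 0 0 0.2; 0 0 0 0 0 0 0.2; 0 0 0 0 0 0 0.1; 0 0 0 0 0 0 0.1; 0 0 0 0 0 0 0.1' 20
```

```text
time: 2.8
tool_pos: [0.4714, 0.0152, 0.0221]
orientation: [0.004, 0.109, 0.994, -0.0]
contact_force: [-0.5, 0.4, 0.0]
grip_width: 0.0086
```

```bash
python3 - <<'E'
from h import *
import cv2
im=r.get_image("scene");cv2.imwrite('pics/s2.png',cv2.resize(im[110:270,190:380],(700,590),interpolation=cv2.INTER_CUBIC))
E
```

```text
(no output)
```

View pics/s2.png

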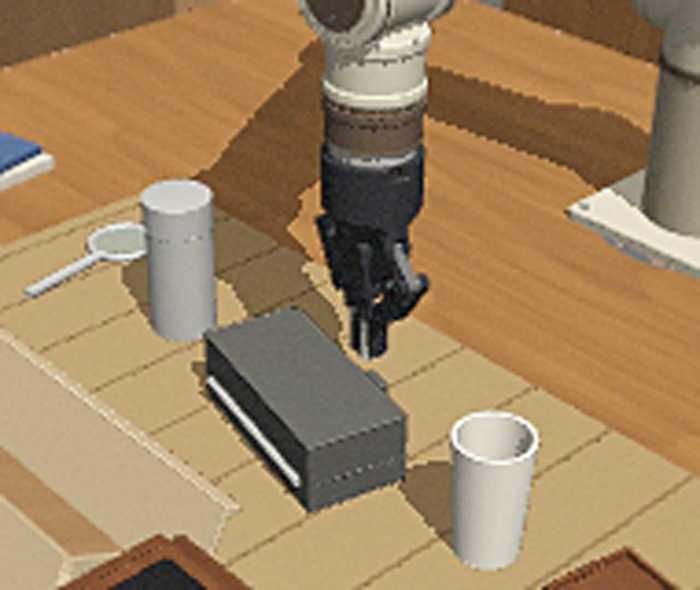

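```bash
python3 - <<'E'
from h import *
s=r.get_state();print(s['tool_pos'],s['grip_width'])
f=lambda uv:((uv[:,0]-190)*700/190,(uv[:,1]-110)*590/160)
print("tcp",f(proj("scene",s['tool_pos'])))
p=[.529,.001,-.225]
for P in ([(-.072,.012,.034),(-.072,-.012,.034),(-.072,.012,.024),(-.042,.012,.034)],[(a,b,.062) for a in(.042,-.042) for b in(.088,-.088)]):
    print(np.round(f(proj("scene",place(p,P)))).T.tolist())
E
```

```text
[0.47133279 0.015179   0.02203054] 0.00845957452985544
tcp (array([363.97641168]), array([390.52967345]))
[[385.0, 381.0], [370.0, 366.0], [385.0, 391.0], [352.0, 391.0]]
[[304.0, 446.0], [198.0, 329.0], [404.0, 412.0], [291.0, 302.0]]
```

```bash
python3 - <<'E'
from h import *
im=r.get_image("scene")
print(list(range(282,302)))
for v in range(196,222):print(v,im[v,282:302].mean(1).astype(int))
s=r.get_state();print(s['tool_pos']);print(proj("scene",s['tool_pos']+np.array([[0,0,0],[0,0,.02],[0,0,.04]])))
E
```

```text
[282, 283, 284, 285, 286, 287, 288, 289, 290, 291, 292, 293, 294, 295, 296, 297, 298, 299, 300, 301]
196 [172 171 154  87  11  32  60  28  31  26  52  34  29  16  45  11  53  96
 134 167]
197 [ 83 169 157  66  17  33 108  76  21  24  25  24  26  58 100 181 177 173
 167 164]
198 [ 87 173 163  56  24  26 141  98  27  27  28  27  15 108 174 165 165 164
 160 161]
199 [ 86 171 162  66  20  24 132  94  20  22  28  24  19  98 172 161 158 157
 160 157]
200 [175 176 149  68  14  31 157  96  20  30  30  56   7 150 169 162 155 160
 158 157]
201 [155 130 139  69   5  31 157  91  19  24  51  40  37 148 167 160 158 160
 159 158]
202 [156 172 158  75  23  32 153  90  21  52  56  50  38 146 165 162 156 159
 159 160]
203 [ 89 172 134  66   1  29 151  87  16  48  40  29  31 142 163 159 159 161
 159 160]
204 [ 81 171 177 115   4  48 146 159  31  49  54  57  21 137 163 162 159 160
 157 159]
205 [107  80 172 172 146  43 137 152  25  31  39  13 101 170 162 157 159 157
 158 161]
206 [105 105 145 168 170 128 130 180  43  56  56 119 172 165 161 161 160 158
 161 159]
207 [105 104 108 142 168 165 169 178 115 1
[... 685 characters left out ...]
2 110 106 106 116  70  67 126 164 164 159 160
 161 161]
216 [111 105 106 107 111 107 108 107 109 113 108 118  90 128 168 160 156 159
 158 158]
217 [110 111 105 109 109 107 103 107 105 112 105 108 114 119 167 164 161 162
 161 157]
218 [102 104 110 110 108 110 109 107 108 104 108 106 107 101 125 165 163 161
 160 158]
219 [107 109 109 109 110 107 105 108 108 110 108 107 110 103 106 122 170 165
 160 162]
220 [106 108 107 109 108 108 108 109 107 108 105 106 102 103 106  99 122 167
 162 162]
221 [110 106 110 108 106 107 107 108 109 107 109 106 107 111 108 103 105 124
 166 162]
[0.47129745 0.01520722 0.02198844]
[[288.80876798 215.91753074]
 [288.90266974 210.286785  ]
 [288.99822526 204.545225  ]]
```

```bash
python3 - <<'E'
from h import *
import cv2
print(proj("scene",[[.196,.459,.1915],[.196,.459,.2045]]))
print([unproj("scene",(290,206.5),z) for z in (.022,.035,.055)])
im=cv2.imread('pics/scene0.png')[120:200,480:560]
a=cv2.resize(im,(590,590),interpolation=cv2.INTER_CUBIC)
cv2.imwrite('pics/c2.png',a)
E
python3 -m inch '0 0 0 0 0 0 0.5; 0 0 0 0 0 0 0.5;0 0 0 0 0 0 0.5'
```

```text
[[497.93373137 192.76716892]
 [499.57328733 188.17383566]]
[array([ 0.4345094 , -0.01848236]), array([ 0.44803934, -0.00451475]), array([0.46885465, 0.01697388])]
time: 3.2
tool_pos: [0.471, 0.0152, 0.0217]
orientation: [0.004, 0.109, 0.994, -0.0]
contact_force: [-0.1, -0.9, 0.1]
grip_width: 0.0427
```

View pics/c2.png

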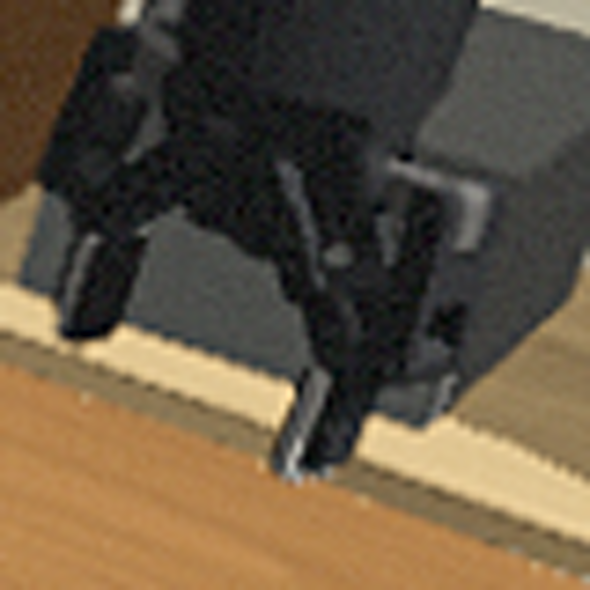

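```bash
python3 - <<'E'
from h import *
print(proj("top",[[0,0,0]]),proj("scene",[[0,0,0]]))
s=r.get_state(); print(s['contact_force'],s['joint_positions'])
E
```

```text
[[282.24824029 391.50062692]] [[379.76045357 169.11477698]]
[-0.1255404  -0.8736686   0.14889335] [ 0.03328992  0.33005005 -0.35598745  0.87696884 -0.00139258  0.25182429]
```

```bash
python3 - <<'E'
from h import *
import cv2
j=1.167;d=np.array([np.cos(j),np.sin(j),0])*.0425
T=np.array([.196,.459,.2045]);print("top pred",proj("top",[T+d,T-d]),"40mm higher",proj("top",[T+d+[0,0,.04],T-d+[0,0,.04]]))
print("scene pred",proj("scene",[T+d,T-d]))
im=cv2.imread('pics/top0.png')[290:370,20:130]
cv2.imwrite('pics/c3.png',cv2.resize(im,(770,560),interpolation=cv2.INTER_CUBIC))
E
```

```text
top pred [[ 78.16077102 321.59194658]
 [108.3558066  335.27090376]] 40mm higher [[ 70.88900307 322.46092233]
 [102.04542728 336.66977006]]
scene pred [[513.14599074 197.14822585]
 [486.84681201 179.78285092]]
```

View pics/c3.png

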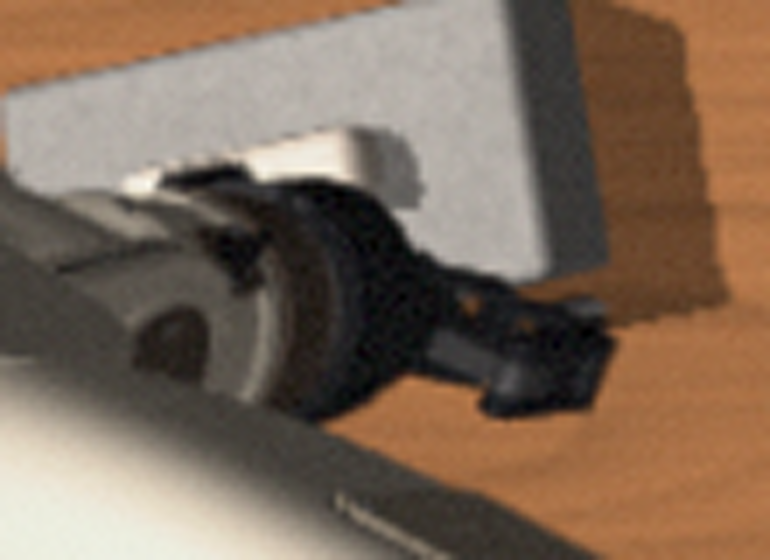

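The scene view puts the fingertips about 30 mm above the reported TCP, and the close on nothing agrees with that. I'll test by descending gently while watching the force.

```bash
python3 -m inch '0 0 -6 0 0 0 0.5; 0 0 -6 0 0 0 0.5; 0 0 -4 0 0 0 0.5;0 0 0 0 0 0 0.5' 20; python3 - <<'E'
from h import *
s=r.get_state();print(s['tool_pos'],s['contact_force'],s['orientation'])
im=r.get_image("scene")
print(np.arange(278,306))
for v in range(196,222):print(v,*(('#' if a<75 else '+' if a<125 else '.') for a in im[v,270:312].mean(1)),sep='')
E
```

```text
time: 3.6
tool_pos: [0.4706, 0.0152, 0.004]
orientation: [0.004, 0.109, 0.994, -0.0]
contact_force: [0.1, -0.6, -0.8]
grip_width: 0.0426
[0.470636   0.01522247 0.00397481] [ 0.08009191 -0.59802856 -0.79063951] [ 3.62218241e-03  1.09025511e-01  9.94032333e-01 -1.94280687e-04]
[278 279 280 281 282 283 284 285 286 287 288 289 290 291 292 293 294 295
 296 297 298 299 300 301 302 303 304 305]
196+++++++++++++###########++######+###...+++
197++++.++++++++######.####..##########...++.
198+++++++++++++######+####.+#########.....++
199+++++++++++++######++###.+#########......+
200+++++++++++++######++##############.......
201+++++++++++++######+.#########++##........
202+++++++++++++######+.########+####........
203+++++++++++++######+.#############........
204+++++++++++++######..##########+..........
205++++++++++++.#####+..++######.............
206++++++++++++++#++....++######............+
207+++++++++++++++.....+++#####+..........+..
208+++++++++++++++++...+++#####+........+....
209++++++++++++++++++..+++#####+......+.+....
210+++++++++++++++++++.+++#####+.............
211+++++++++++++++++++##+.#####+...+.........
212++++++++++++++++++++#+.#####..............
213++++++++++++++++++++++.####+..............
214++++++++++++++++++++++.+#.................
215+++++++++++++++++++++++##.................
216+++++++++++++++++++++++++.................
217++++++++++++++++++++++++++................
218+++++++++++++++++++++++++++...............
219++++++++++++++++++++++++++++..............
220+++++++++++++++++++++++++++++.............
221++++++++++++++++++++++++++++++............
```

```bash
python3 - <<'E'
from h import *
p=r.get_state()['tool_pos'];u=np.array([np.cos(1.346),np.sin(1.346),0])
for dx in(0,-.01):
  for z in (.004,.02,.035):
    for k in(.021,.028,-.021,-.028):print(dx,z,k,proj("scene",[p[0]+dx+k*u[0],p[1]+k*u[1],z]).round(1))
E
```

```text
0 0.004 0.021 [[292.5 224.5]]
0 0.004 0.028 [[293.7 225.7]]
0 0.004 -0.021 [[285.3 217.2]]
0 0.004 -0.028 [[284.1 216.1]]
0 0.02 0.021 [[292.6 220. ]]
0 0.02 0.028 [[293.9 221.3]]
0 0.02 -0.021 [[285.4 212.9]]
0 0.02 -0.028 [[284.2 211.7]]
0 0.035 0.021 [[292.7 215.8]]
0 0.035 0.028 [[294. 217.]]
0 0.035 -0.021 [[285.4 208.7]]
0 0.035 -0.028 [[284.2 207.5]]
-0.01 0.004 0.021 [[295.  223.1]]
-0.01 0.004 0.028 [[296.2 224.4]]
-0.01 0.004 -0.021 [[287.7 216. ]]
-0.01 0.004 -0.028 [[286.6 214.8]]
-0.01 0.02 0.021 [[295.1 218.7]]
-0.01 0.02 0.028 [[296.3 219.9]]
-0.01 0.02 -0.021 [[287.8 211.6]]
-0.01 0.02 -0.028 [[286.6 210.4]]
-0.01 0.035 0.021 [[295.2 214.5]]
-0.01 0.035 0.028 [[296.5 215.7]]
-0.01 0.035 -0.021 [[287.9 207.4]]
-0.01 0.035 -0.028 [[286.7 206.3]]
```

```bash
python3 -m inch '0 0 -5 0 0 0 0.5; 0 0 -5 0 0 0 0.5; 0 0 -4 0 0 0 0.5;0 0 0 0 0 0 0.5' 20
```

```text
time: 4.05
tool_pos: [0.4709, 0.0152, -0.011]
orientation: [0.004, 0.109, 0.994, -0.0]
contact_force: [-0.4, 0.8, 0.7]
grip_width: 0.0431
```

Reported z is −11 mm with no contact, so the reported TCP is biased low. I'll go a little deeper, then close.

```bash
python3 -m inch '-3 0 -5 0 0 0 0.5; 0 0 -3 0 0 0 0.5; 0 0 0 0 0 0 0.5;0 0 0 0 0 0 0.15;0 0 0 0 0 0 0.15;0 0 0 0 0 0 0.15;0 0 0 0 0 0 0.15' 20
```

```text
time: 4.75
tool_pos: [0.4675, 0.0155, -0.0195]
orientation: [0.004, 0.109, 0.994, 0.0]
contact_force: [0.4, 0.4, -0.8]
grip_width: 0.0232
```

Tab is gripped (23 mm). Now I'll follow the arc about the hinge (radius 105 mm).

```bash
python3 -m inch '0 0 0 0 0 0 0.15; 2 -0.4 16 0 0 0 0.15; 4 -1 15 0 0 0 0.15; 6.3 -1.4 14 0 0 0 0.15; 8.3 -1.9 13 0 0 0 0.15' 35
```

```text
time: 5.25
tool_pos: [0.4886, 0.0105, 0.0372]
orientation: [0.003, 0.11, 0.994, -0.0]
contact_force: [4.5, 0.6, -8.3]
grip_width: 0.0232
```

```bash
python3 -m inch '10 -2.3 12 0 0 0 0.15; 12 -2.7 10.5 0 0 0 0.15; 13 -3 8.5 0 0 0 0.15; 14 -3.2 6.3 0 0 0 0.15; 0 0 0 0 0 0 0.15' 35
```

```text
time: 5.75
tool_pos: [0.5353, -0.0004, 0.0728]
orientation: [-0.002, 0.109, 0.994, 0.0]
contact_force: [-0.9, 0.8, 0.5]
grip_width: 0.023
```

```bash
python3 -m inch '15 -3.4 5 0 0 0 0.15; 15 -3.4 3 0 0 0 0.15; 0 0 0 0 0 0 0.5; 0 0 0 0 0 0 0.5; 0 0 0 0 0 0 0.5; 0 0 25 0 0 0 0.5; -20 0 30 0 0 0 0.5; -45 0 20 0 0 0 0.5' 35; python3 -m inch '-45 0 10 0 0 -0.14 0.5;-45 0 10 0 0 -0.14 0.5; -45 0 0 0 0 -0.14 0.5;-45 0 0 0 0 -0.14 0.5; 0 0 0 0 0 -0.14 0.5; 0 0 0 0 0 -0.14 0.5; 0 0 0 0 0 -0.14 0.5' ; python3 - <<'E'
from h import *
import cv2
s=r.get_state();print(s['tool_pos'],s['joint_positions'].round(2))
t=r.get_image("top");c=r.get_image("scene");cv2.imwrite('pics/t3full.png',t);cv2.imwrite('pics/s3full.png',c)
o=np.zeros((600,800,3),np.uint8)
o[:]=cv2.resize(t[155:260,220:360],(800,600),interpolation=cv2.INTER_CUBIC)
cv2.imwrite('pics/t3.png',o)
E
```

```text
time: 6.55
tool_pos: [0.4928, -0.0059, 0.1508]
orientation: [-0.009, 0.108, 0.994, -0.0]
contact_force: [-0.0, -0.6, 0.3]
grip_width: 0.0426
time: 7.25
tool_pos: [0.2979, -0.0053, 0.1735]
orientation: [-0.003, 0.579, 0.815, 0.004]
contact_force: [0.4, -0.1, 0.5]
grip_width: 0.0427
[ 0.29789973 -0.00525562  0.17353563] [-0.03 -0.16 -0.46  1.26  0.01  1.21]
```

View pics/t3.png

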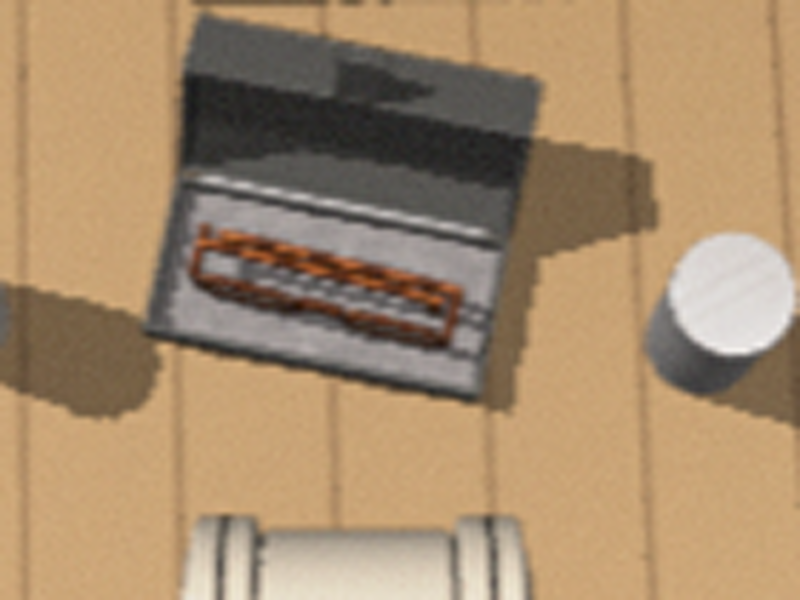

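Lid is open at its stop, and the glasses lie with their centre at crop (326,290) and their ends at (200,260) and (452,320). Next I'll compute the glasses pose and the fingertip offset.

```bash
python3 - <<'E'
from h import *
import cv2
T=lambda u,v:((u+.5)*.175-.5+220,(v+.5)*.175-.5+155)
for z in(.045,.054):
    c=[unproj("top",T(*q),z) for q in((326,290),(205,235),(460,295),(195,283),(445,345))]
    print(z,np.round(c,4).tolist(),"yaw back,front",[np.arctan2(-(c[a]-c[b])[0],(c[a]-c[b])[1]) for a,b in((1,2),(3,4))], np.linalg.norm(c[1]-c[2]))
# case refit w/ shell front corners at rim
p,e=fit([("top",[(-.042,.088,.024),(-.042,-.088,.024)],[T(148,333),T(483,398)])],[.53,0,-.2]);print("case",p)
p=r.get_state()['tool_pos'];print(p,proj("scene",[p,p+[0,0,.034]]))
im=cv2.imread('pics/s3full.png');u,v=proj("scene",p+[0,0,.034])[0].astype(int)
print(u,v)
for k in range(v-22,v+16):print(k,*(('#' if a<60 else '+' if a<100 else '.') for a in im[k,u-30:u+30].mean(1)),sep='')
E
```

```text
0.045 [[0.5226, 0.001], [0.5527, 0.0614], [0.518, -0.0662], [0.5281, 0.0669], [0.4928, -0.0578]] yaw back,front [np.float64(-0.2653700825316143), np.float64(-0.2764326636468342)] 0.1322427113541773
0.054 [[0.5208, 0.0009], [0.5507, 0.0609], [0.5163, -0.0658], [0.5263, 0.0663], [0.4912, -0.0575]] yaw back,front [np.float64(-0.26537008253167266), np.float64(-0.2764326636468288)] 0.13131331506053673
case [ 0.5288083  -0.00142556 -0.2232244 ]
[ 0.29838942 -0.00523983  0.17356143] [[326.79976669 149.24553564]
 [327.55987775 138.73969964]]
327 138
116++++++++++++++++++++#####+####++###########+++++++++++++++++
117++++++++++++++++++++#######################+++++++++++++++++
118++++++++++++++++++++#####################+++.+++++++++++++++
119++++++++++++++++++++####################++++.+++++++++++++++
120++++++++++++++++++++##########+#########++++++++++++++++++++
121+++++++++++++++++++++#########+#########++++++++++++++++++++
122+++++++++++++++++++++################...++++++++++++++++++++
123+++++++++++++++++++++##########+#####++.++++++++++++++++++++
124+++++++++++++++++++++#####+##########
[... 1179 characters left out ...]
................................++++++++++++++++++++++++++++
144...............................+++++++++++++++++++++++++++++
145................................++++++++++++++++++++++++++++
146.................................+++++++++++++++++++++++++++
147..................................++++++++++++++++++++++++++
148....................................++++++++++++++++++++++++
149......................................++++++++++++++++++++++
150.........................................+++++++++++++++++++
151...........................................+++++++++++++++++
152............................................++++++++++++++++
153..............................................++++++++++++++
```

```bash
python3 -m inch '45 1 0 0 0 -0.13 0.55;45 1 0 0 0 -0.13 0.55;45 1 0 0 0 -0.13 0.55;45 1 -20 0 0 -0.13 0.55;40 1 -20 0 0 -0.09 0.55; 0 0 -20 0 0 0 0.55; 0 0 0 0 0 0 0.55'
```

```text
time: 8.05
tool_pos: [0.526, 0.0005, 0.1104]
orientation: [0.001, 0.795, 0.606, 0.006]
contact_force: [-0.3, 0.6, -0.7]
grip_width: 0.0473
```

```bash
python3 -m inch '-2 0 -30 0 0 0 0.5; -1 0 -30 0 0 0 0.5;0 0 -25 0 0 0 0.5;0 0 -10 0 0 0 0.5; 0 0 -6 0 0 0 0.5; 0 0 -5 0 0 0 0.5; 0 0 0 0 0 0 0.5'; python3 - <<'E'
from h import *
import cv2
c=r.get_image("scene");cv2.imwrite('pics/s4.png',cv2.resize(c[140:240,200:333],(798,600),interpolation=cv2.INTER_CUBIC))
E
```

```text
time: 8.75
tool_pos: [0.5254, 0.0007, 0.0082]
orientation: [0.004, 0.791, 0.612, 0.01]
contact_force: [0.3, -0.2, -0.8]
grip_width: 0.0426
```

View pics/s4.png

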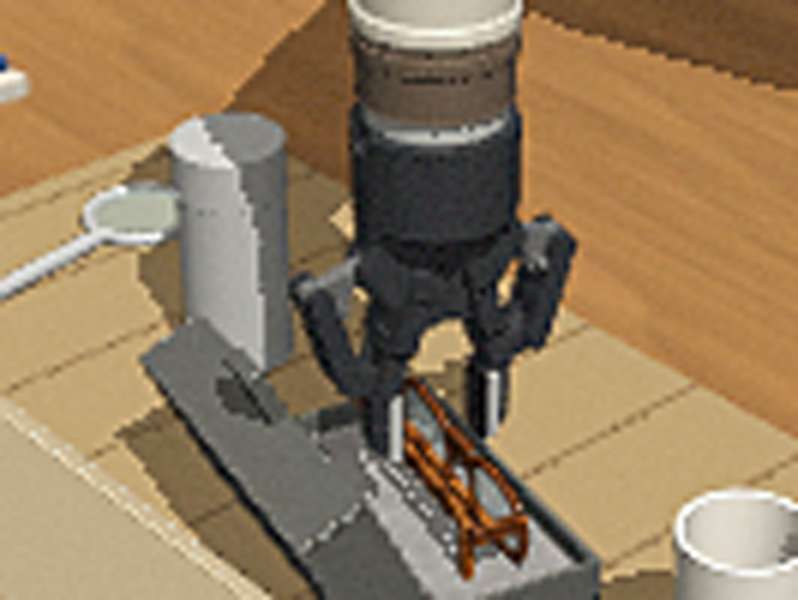

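Picture: the fingers straddle the glasses at mid-length (tips at (395,460) and (485,435)) and are still high, with no contact. I'll go lower, centre and close.

```bash
python3 - <<'E'
from h import *
from scipy.spatial.transform import Rotation as R
q=r.get_state()['orientation'];z=R.from_quat(q,scalar_first=True).apply([0,0,1]);print("turn to level",np.cross(z,[0,0,-1]))
E
python3 -m inch '-3 0 -6 0 0 0 0.5; 0 0 -5 0 0 0 0.5; 0 0 -3 0 0 0 0.5; 0 0 0 0 0 0 0.5'
```

```text
turn to level [-0.00671295  0.02203155  0.        ]
time: 9.2
tool_pos: [0.5249, 0.0007, -0.0039]
orientation: [0.006, 0.791, 0.612, 0.013]
contact_force: [-0.6, 0.2, -0.4]
grip_width: 0.0427
```

```bash
python3 -m inch '-3 0 -2 -0.01 0.028 0 0.5; -2 0 -1 0 0 0 0.5; 0 0 0 0 0 0 0.5'; python3 - <<'E'
from h import *
from scipy.spatial.transform import Rotation as R
s=r.get_state();q=s['orientation'];z=R.from_quat(q,scalar_first=True).apply([0,0,1]);print("turn to level",np.cross(z,[0,0,-1]),s['tool_pos'])
E
```

```text
time: 9.5
tool_pos: [0.5197, 0.0006, -0.0071]
orientation: [0.001, 0.791, 0.612, -0.002]
contact_force: [-0.3, 0.8, -0.0]
grip_width: 0.0426
turn to level [ 0.00347025 -0.00135257  0.        ] [ 0.51968506  0.00061604 -0.00711254]
```

```bash
python3 -m inch '2 0 0 0 0 0 0.4; 0 0 0 0 0 0 0.3; 0 0 0 0 0 0 0.28; 0 0 0 0 0 0 0.28;0 0 0 0 0 0 0.28; 0 0 0 0 0 0 0.28' 20
```

```text
time: 10.1
tool_pos: [0.5218, 0.0004, -0.0068]
orientation: [0.001, 0.791, 0.612, -0.001]
contact_force: [0.9, -0.1, -0.4]
grip_width: 0.0299
```

```bash
python3 -m inch '0 0 5 0 0 0 0.25; 0 0 15 0 0 0 0.25; 0 0 25 0 0 0 0.25; 0 0 30 0 0 0 0.25; 0 0 30 0 0 0 0.25; -20 0 25 0 0 0 0.25; -40 0 10 0 0 0 0.25; -40 0 0 0 0 0 0.25' 30; python3 - <<'E'
from h import *
import cv2
t=r.get_image("top");c=r.get_image("scene");cv2.imwrite('pics/t5full.png',t);cv2.imwrite('pics/s5full.png',c)
o=np.zeros((590,800,3),np.uint8)
o[:,:400]=cv2.resize(t[60:258,150:284],(400,590),interpolation=cv2.INTER_CUBIC)
o[:,400:]=cv2.resize(c[70:270,230:366],(400,590),interpolation=cv2.INTER_CUBIC)
cv2.imwrite('pics/c5.png',o)
E
```

```text
time: 10.9
tool_pos: [0.4226, 0.0004, 0.1395]
orientation: [0.002, 0.791, 0.612, 0.0]
contact_force: [-0.1, 0.1, -0.3]
grip_width: 0.0291
```

View pics/c5.png

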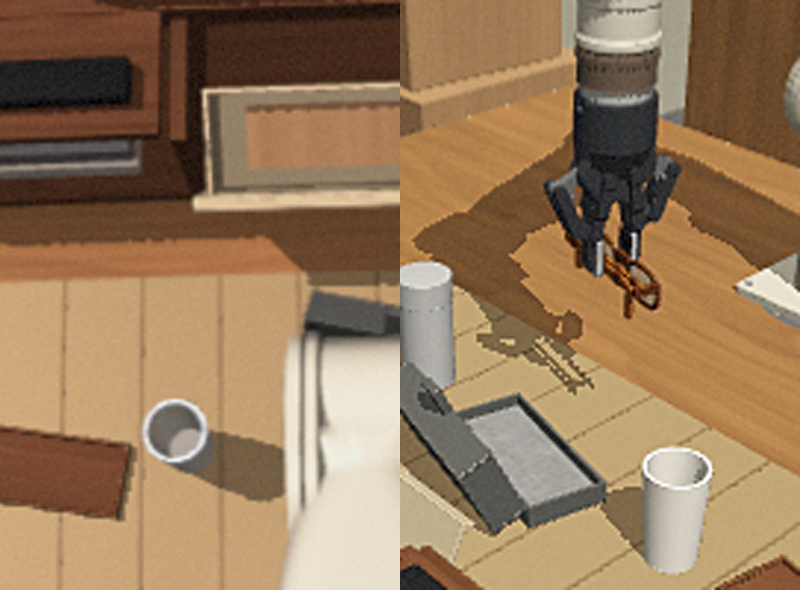

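```bash
python3 - <<'E'
from h import *
import cv2
f=lambda uv:np.c_[(uv[:,0]-230)*400/136+400,(uv[:,1]-70)*590/200].round().tolist()
z0=.1583
L=[(sx*.015,sy*.069,z) for sy in(1,-1) for sx in(1,-1) for z in(z0,z0+.042)]
for l,q in zip(L,f(proj("scene",place([.4226,.0004,-.253],L)))):print(l,q)
# tray from masks
a=cv2.imread('pics/top0.png');roi=a[190:245,128:200]
h=cv2.cvtColor(roi,cv2.COLOR_BGR2HSV)
m=((h[...,2]<135)).astype(np.uint8);m=cv2.morphologyEx(m,cv2.MORPH_OPEN,np.ones((3,3)))
n,l,st,ce=cv2.connectedComponentsWithStats(m);k=1+st[1:,4].argmax()
ys,xs=np.where(l==k);b=cv2.boxPoints(cv2.minAreaRect(np.c_[xs,ys].astype(np.float32)))+[128,190]
print(st[k],b.round(1).tolist());P=np.array([unproj("top",q,.008) for q in b]);print(P.round(4).tolist(),P.mean(0))
e=P-np.roll(P,1,0);print([(np.linalg.norm(v).round(4),np.arctan2(v[1],v[0]).round(3)) for v in e])
E
```

```text
(0.015, 0.069, 0.1583) [625.0, 324.0]
(0.015, 0.069, 0.2003) [626.0, 283.0]
(-0.015, 0.069, 0.1583) [652.0, 316.0]
(-0.015, 0.069, 0.2003) [655.0, 275.0]
(0.015, -0.069, 0.1583) [554.0, 262.0]
(0.015, -0.069, 0.2003) [554.0, 224.0]
(-0.015, -0.069, 0.1583) [580.0, 256.0]
(-0.015, -0.069, 0.2003) [580.0, 218.0]
[   8   13   59   31 1379] [[135.5, 226.6], [139.2, 201.1], [194.7, 209.3], [190.9, 234.8]]
[[0.4782, 0.4223], [0.5551, 0.4132], [0.5251, 0.2448], [0.4493, 0.2555]] [0.50189756 0.33392749]
[(np.float64(0.1693), np.float64(1.399)), (np.float64(0.0775), np.float64(-0.118)), (np.float64(0.1711), np.float64(-1.747)), (np.float64(0.0765), np.float64(3.002))]
```

```bash
python3 -m inch '0 40 5 0 0 0.02 0.25;5 42 3 0 0 0.02 0.25;5 42 0 0 0 0.02 0.25;10 42 0 0 0 0.02 0.25;15 42 0 0 0 0 0.25;15 42 0 0 0 0 0.25;15 42 0 0 0 0 0.25;15 38 0 0 0 0 0.25' 30;  python3 -m inch '0 0 0 0 0 0 0.25'; python3 - <<'E'
from h import *
from scipy.spatial.transform import Rotation as R
q=r.get_state()['orientation'];M=R.from_quat(q,scalar_first=True);z=M.apply([0,0,1]);y=M.apply([0,1,0]);print("turn to level",np.cross(z,[0,0,-1]),"jaw yaw",np.arctan2(y[1],y[0]))
E
```

```text
time: 11.8
tool_pos: [0.4986, 0.3389, 0.1503]
orientation: [0.002, 0.769, 0.64, 0.001]
contact_force: [1.1, 0.1, 0.2]
grip_width: 0.0288
time: 11.9
tool_pos: [0.4998, 0.3439, 0.1488]
orientation: [0.002, 0.767, 0.641, 0.001]
contact_force: [-0.2, -0.6, -0.4]
grip_width: 0.0293
turn to level [0.00110388 0.00482297 0.        ] jaw yaw -0.17810455255567087
```

```bash
python3 -m inch '3 -8 -25 0 0 0.01 0.25; 0 -2 -25 0 0 0 0.25; 0 0 -25 0 0 0 0.25; 0 0 -20 0 0 0 0.25; 0 0 -12 0 0 0 0.25; 0 0 -5 0 0 0 0.25; 0 0 0 0 0 0 0.25' 30; python3 - <<'E'
from h import *
import cv2
t=r.get_image("top");c=r.get_image("scene");cv2.imwrite('pics/t6full.png',t);cv2.imwrite('pics/s6full.png',c)
s=r.get_state();print(s['tool_pos'])
o=np.zeros((600,800,3),np.uint8)
o[:,:400]=cv2.resize(t[160:250,125:185],(400,600),interpolation=cv2.INTER_CUBIC)
o[:,400:]=cv2.resize(c[200:320,325:405],(400,600),interpolation=cv2.INTER_CUBIC)
cv2.imwrite('pics/c6.png',o)
E
```

```text
time: 12.6
tool_pos: [0.5041, 0.3339, 0.0336]
orientation: [0.003, 0.763, 0.646, 0.002]
contact_force: [-0.1, -0.0, -0.0]
grip_width: 0.0293
[0.50488285 0.3345214  0.03477768]
```

View pics/c6.png

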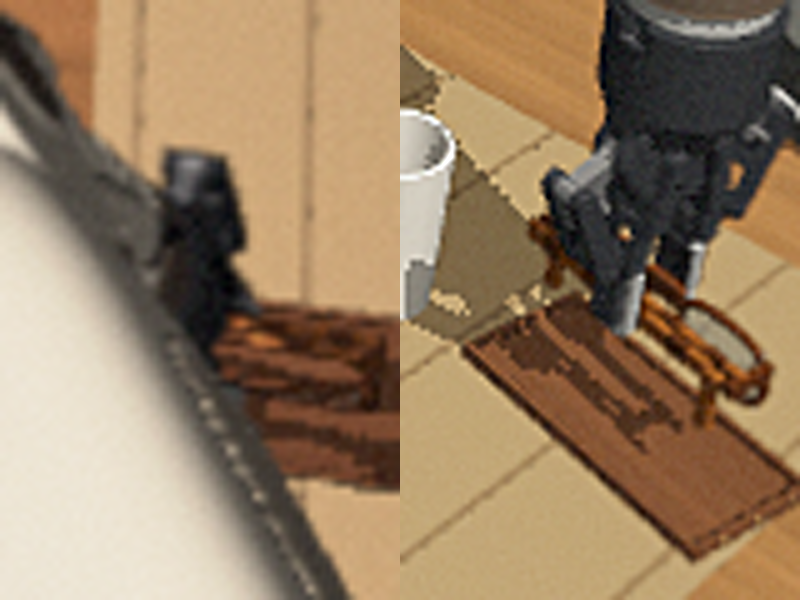

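```bash
python3 - <<'E'
from h import *
obs=np.array([(466,285),(435.4,256.6)])
L=[(.015,.069,0),(.015,-.069,0)]
p=r.get_state()['tool_pos'];yaw=-.165
print("nominal",proj("scene",place([p[0],p[1],yaw],[(a,b,.0535) for a,b,c in L])))
for dx in(-.01,-.005,0,.005):
    s=least_squares(lambda q:(proj("scene",place([p[0]+dx,p[1]+q[0],yaw],[(a,b,q[1]) for a,b,c in L]))-obs).ravel(),[0,.05])
    e=place([p[0]+dx,p[1]+s.x[0],yaw],[(.015,-.069,s.x[1]),(-.015,-.069,s.x[1]),(.015,-.069,s.x[1]+.036),(-.015,-.069,s.x[1]+.042)])
    print(dx,s.x.round(4),s.fun.round(2),"top -y end:",proj("top",e).round(1).tolist())
E
```

```text
nominal [[388.14686814 288.34018646]
 [347.45224081 254.34143077]]
-0.01 [0.1702 0.1652] [ 11.88   6.46 -15.76  -5.86] top -y end: [[112.6, 210.3], [110.3, 221.4], [107.5, 207.7], [104.2, 218.7]]
-0.005 [0.1717 0.1693] [ 12.06   6.63 -16.04  -6.02] top -y end: [[111.5, 208.1], [109.2, 219.2], [106.4, 205.5], [103.1, 216.5]]
0 [0.1732 0.1735] [ 12.24   6.8  -16.32  -6.18] top -y end: [[110.5, 206.0], [108.2, 217.1], [105.3, 203.3], [102.0, 214.3]]
0.005 [0.1746 0.1777] [ 12.42   6.97 -16.61  -6.34] top -y end: [[109.4, 203.8], [107.1, 215.0], [104.2, 201.0], [100.9, 212.1]]
```

```bash
python3 - <<'E'
from h import *
p=r.get_state()['tool_pos'];yaw=-.165
f=lambda uv:np.c_[(uv[:,0]-325)*5+400,(uv[:,1]-200)*5].round().tolist()
for sx in(.015,-.015):
  for y in(.066,-.066):
    print(sx,y,f(proj("scene",place([p[0],p[1],yaw],[(sx,y,z) for z in(.0535,.0695,.0835,.0955)]))))
print(f(proj("scene",place([.5025,.334,-.165],[(a,b,.010) for a in(-.038,.038) for b in(-.082,.082)]))))
a=[proj("scene",place([p[0]+d[0],p[1]+d[1],yaw],[(.015,.066,.0535+d[2])]))[0]*5 for d in np.array([(0,0,0),(.01,0,0),(0,.01,0),(0,0,.01)])]
print("per cm x,y,z",[(q-a[0]).round(1).tolist() for q in a[1:]])
E
```

```text
0.015 0.066 [[711.0, 438.0], [717.0, 412.0], [722.0, 389.0], [726.0, 369.0]]
0.015 -0.066 [[516.0, 275.0], [520.0, 250.0], [522.0, 228.0], [525.0, 208.0]]
-0.015 0.066 [[758.0, 412.0], [764.0, 386.0], [770.0, 363.0], [774.0, 343.0]]
-0.015 -0.066 [[562.0, 254.0], [566.0, 229.0], [569.0, 207.0], [572.0, 187.0]]
[[567.0, 283.0], [805.0, 477.0], [454.0, 337.0], [687.0, 545.0]]
per cm x,y,z [[-13.3, 11.0], [18.7, 12.0], [3.5, -16.1]]
```

```bash
python3 - <<'E'
from h import *
p=r.get_state()['tool_pos'];yaw=-.165
f=lambda uv:np.c_[(uv[:,0]-125)*400/60,(uv[:,1]-160)*600/90].round().tolist()
for sx in(.015,-.015):
    print(sx,f(proj("top",place([p[0],p[1],yaw],[(sx,-.066,z) for z in(.063,.089,.099,.105)]))))
print("tray",f(proj("top",place([.5025,.334,-.165],[(a,b,.010) for a in(-.038,.038) for b in(-.082,-.04)]))))
import cv2
t=cv2.imread('pics/t6full.png');
print("red-ness map cols 155-196")
for v in range(200,236):print(v,' '.join('%3d'%(int(t[v,c,2])) for c in range(158,198)))
E
```

```text
0.015 [[388.0, 344.0], [375.0, 333.0], [370.0, 328.0], [366.0, 325.0]]
-0.015 [[376.0, 413.0], [362.0, 403.0], [357.0, 399.0], [354.0, 396.0]]
tray [[430.0, 493.0], [337.0, 480.0], [459.0, 325.0], [367.0, 312.0]]
red-ness map cols 155-196
200  12  43 121 186 210 208 209 205 205 205 208 204 177 184 206 205 206 205 203 204 204 208 206 206 204 204 202 201 204 203 199 201 203 204 200 203 201 200 194 170
201   9   6  61 149 197 211 208 207 205 205 208 207 178 185 200 207 203 209 206 206 204 204 204 205 202 204 204 201 202 203 202 202 202 201 200 202 200 198 190 178
202   7  11  31  78 154 197 209 212 205 207 205 204 179 185 200 206 207 205 204 207 205 205 201 206 203 204 205 205 203 204 202 203 201 204 204 205 200 197 190 183
203   9   3  18  46 115 190 206 211 206 208 209 206 177 185 206 206 206 206 207 205 205 206 208 205 204 204 204 207 202 203 200 202 204 203 201 200 205 200 184 185
204  26  15  24  48  73 153 176 198 208 206 210 206 174 185 203 209 205 208 202 207 202 205 204 204 205 202 206 202 203 204 201 203 203 203 203 199 198 197 186 186
205  15  21  42  52  70 101 128 137 150 1
[... 4342 characters left out ...]
  60  59  65  97 117 126 126 146 196 178 107
232 113  98  84  74 104  92  69  67  66  82 178 187 172 197 204 176 161 115 101 104  90  99 113  85  70  69  74  69  64  59  59  63 101 113 113 115 117 122 113  98
233 129 108  93  78  78 109  86  68  63  73 135 179 173 201 209 208 209 202 206 199 138 130 123 112 101  97 102 104 100  90  76  70 112 113 114 118 116 115 104  99
234 138 119 101  86  80 153 120  75  68  65  78 138 153 200 207 208 210 206 207 208 206 204 204 202 206 203 203 208 199 165  97  87 116 118 116 113 115 116 110  96
235 152 131 103  91  80  85  92  74  66  64  70 111 163 202 210 208 207 205 204 204 209 205 208 206 205 206 208 210 209 197 135 111 114 115 115 115 118 114 106 100
```

Top and scene views agree: the glasses are centred over the tray to within about 3 mm. I'll lower gently, watching for contact.

```bash
python3 -m inch '-1 0 -12 0 0 0 0.25; 0 0 -12 0 0 0 0.25; 0 0 -9 0 0 0 0.25; 0 0 -6 0 0 0 0.25; 0 0 -4 0 0 0 0.25; 0 0 0 0 0 0 0.25';python3 -m inch '0 0 -3 0 0 0 0.25;0 0 0 0 0 0 0.25'
```

```text
time: 13.3
tool_pos: [0.5053, 0.3357, -0.0094]
orientation: [0.003, 0.763, 0.646, 0.006]
contact_force: [0.4, -0.4, 0.5]
grip_width: 0.0294
time: 13.5
tool_pos: [0.5054, 0.3357, -0.0126]
orientation: [0.003, 0.763, 0.646, 0.006]
contact_force: [-0.4, -0.3, -1.3]
grip_width: 0.0295
```

```bash
python3 -m inch '-1 -1 -2.5 0 0 0 0.25;0 0 0 0 0 0 0.25';python3 -m inch '-1 -1 -2.5 0 0 0 0.25;0 0 0 0 0 0 0.25';python3 -m inch '0 0 -2.5 0 0 0 0.25;0 0 0 0 0 0 0.25'
```

```text
time: 13.7
tool_pos: [0.5052, 0.3352, -0.0142]
orientation: [0.003, 0.763, 0.646, 0.007]
contact_force: [-0.4, -0.7, -0.5]
grip_width: 0.0292
time: 13.9
tool_pos: [0.5058, 0.3356, -0.0139]
orientation: [0.003, 0.763, 0.646, 0.009]
contact_force: [0.0, -0.3, 0.3]
grip_width: 0.0298
time: 14.1
tool_pos: [0.5062, 0.3361, -0.0141]
orientation: [0.003, 0.763, 0.646, 0.01]
contact_force: [-0.9, -0.8, 1.6]
grip_width: 0.0288
```

```bash
python3 -m inch '0 0 -5 0 0.01 0 0.25;0 0 0 0 0 0 0.25'; python3 - <<'E'
from h import *
from scipy.spatial.transform import Rotation as R
s=r.get_state();M=R.from_quat(s['orientation'],scalar_first=True);z=M.apply([0,0,1]);print("turn to level",np.cross(z,[0,0,-1]),s['contact_force'],s['tool_pos'],s['torque'])
E
```

```text
time: 14.3
tool_pos: [0.5076, 0.3369, -0.0144]
orientation: [-0.0, 0.763, 0.646, 0.009]
contact_force: [0.5, 1.1, -0.3]
grip_width: 0.0294
turn to level [-0.01139462  0.01341802  0.        ] [ 0.48938009  1.08157858 -0.34628674] [ 0.50755542  0.33693403 -0.01444311] [-0.0103303  -0.04427908 -0.03364009]
```

```bash
python3 - <<'E'
from h import *
import cv2
s=r.get_state();print(s['joint_positions'],s['joint_efforts'].round(1))
c=r.get_image("scene");cv2.imwrite('pics/s7full.png',c)
cv2.imwrite('pics/c7.png',cv2.resize(c[220:320,320:420],(600,600),interpolation=cv2.INTER_CUBIC))
E
```

```text
[ 5.84864428e-01  5.96715202e-01 -1.85164149e-02  9.38085198e-01
  2.09277817e-03  2.32170750e+00] [ -0.  -50.7  22.    0.1   0.   -0. ]
```

View pics/c7.png

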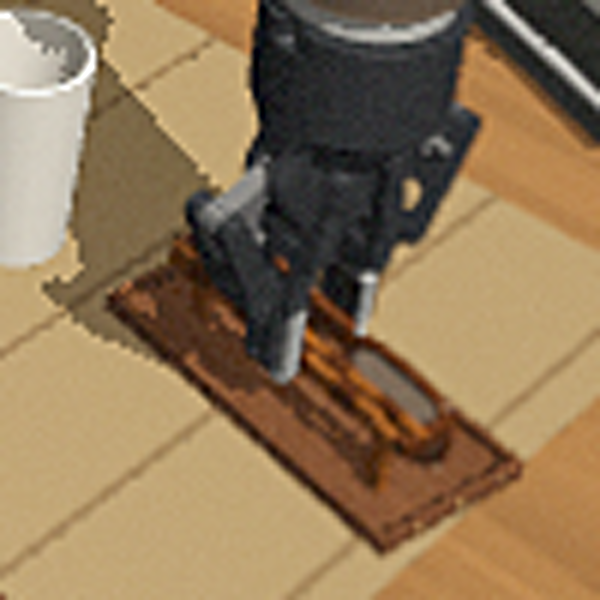

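Picture (12th and last): the near foot, at crop (378,488), meets its own shadow on the tray floor, with the glasses inside the walls. I'll check that by numbers before letting go.

```bash
python3 - <<'E'
from h import *
p=r.get_state()['tool_pos']
for z in(.004,.008,.012):print(z,proj("scene",place([p[0],p[1],-.165],[(.015,.066,z)]))+[.8,2],"obs 383 301.3")
E
python3 -m inch '0 0 0 0 0 0 0.33;0 0 0 0 0 0 0.38;0 0 0 0 0 0 0.42;0 0 0 0 0 0 0.46;0 0 0 0 0 0 0.5'
```

```text
0.004 [[384.78675549 306.11671802]] obs 383 301.3
0.008 [[385.05213855 304.91168978]] obs 383 301.3
0.012 [[385.31878016 303.70047095]] obs 383 301.3
time: 14.85
tool_pos: [0.5065, 0.3362, -0.0176]
orientation: [-0.0, 0.763, 0.646, 0.007]
contact_force: [-0.3, -0.2, -0.4]
grip_width: 0.0429
```

```bash
python3 -m inch '0 0 6 0 0 0 0.5;0 0 12 0 0 0 0.5;0 0 25 0 0 0 0.5;0 0 40 0 0 0 0.5;0 0 40 0 0 0 0.5; -40 0 20 0 0 0 0.5;-40 -20 0 0 0 0 0.5;-40 -20 0 0 0 0 0.5'; python3 -m inch '-20 -40 0 0 0 0.14 0.5;-10 -45 0 0 0 0.14 0.5;0 -45 0 0 0 0.14 0.5;0 -45 0 0 0 0.14 0.5;0 -45 0 0 0 0.14 0.5;0 -45 0 0 0 0.14 0.5;0 -40 0 0 0 0.14 0.5;0 0 0 0 0 0.14 0.5'; python3 - <<'E'
from h import *
import cv2
t=r.get_image("top");c=r.get_image("scene");cv2.imwrite('pics/t8.png',t);cv2.imwrite('pics/s8.png',c)
h=cv2.cvtColor(t,cv2.COLOR_BGR2HSV)
# orange glasses pixels
print("map of tray: o=orange(sat,bright) t=dark brown .=mat")
for v in range(196,240):
    print(v,''.join('o' if (h[v,c,2]>105 and h[v,c,1]>165) else 't' if h[v,c,2]<145 else '.' for c in range(128,200)))
E
```

```text
time: 15.65
tool_pos: [0.3884, 0.2979, 0.1361]
orientation: [-0.0, 0.764, 0.645, 0.012]
contact_force: [0.1, -0.1, -0.2]
grip_width: 0.0428
time: 16.45
tool_pos: [0.3558, 0.0222, 0.1465]
orientation: [-0.002, 0.341, 0.94, 0.016]
contact_force: [0.3, 0.2, -0.6]
grip_width: 0.0424
map of tray: o=orange(sat,bright) t=dark brown .=mat
196 ........................................................................
197 ........................................................................
198 ........................................................................
199 ........................................................................
200 ........................................................................
201 ........................................................................
202 ............ttttt.......................................................
203 ............ttttttttttttt.t.............................................
204 ............tttttttttttttttttttttt......................................
205 ............tttttttttttttttttttttttttt................................
[... 1920 characters left out ...]
.......
231 .....................................ttttttttttttttttttttttttttt........
232 ...............................................ttttttttttttttttt........
233 ..................................................tttttttttttttt........
234 .............................................................tt.........
235 ........................................................................
236 ........................................................................
237 ........................................................................
238 ........................................................................
239 ........................................................................
```

```bash
python3 - <<'E'
from h import *
import cv2
a=cv2.imread('pics/top0.png').astype(int);b=cv2.imread('pics/t8.png').astype(int)
d=np.abs(a-b).max(2)
for v in range(200,232):print(v,''.join('#' if x>60 else '+' if x>28 else '.' for x in d[v,130:200]))
for z in(.004,.04,.046):
  print(z,proj("top",place([.5065,.3362,-.165],[(sx*.015,sy*.067,z) for sx in(1,-1) for sy in(1,-1)])).round(1).tolist())
a=cv2.imread('pics/scene0.png').astype(int);b=cv2.imread('pics/s8.png').astype(int);d=np.abs(a-b).max(2)
for v in range(256,312):print(v,''.join('#' if x>60 else '+' if x>28 else '.' for x in d[v,335:410]))
for z in(.004,.04,.046):
  print(z,(proj("scene",place([.5065,.3362,-.165],[(sx*.015,sy*.067,z) for sx in(1,-1) for sy in(1,-1)]))+[.8,2]).round(1).tolist())
E
```

```text
200 ......................................................................
201 ......................................................................
202 ......................................................................
203 ......................................................................
204 ......................................................................
205 ......................................................................
206 ......................................................................
207 ..........+..#++++....................................................
208 ..........#+..+++......+++++..........................................
209 .........+##+.+.....++++...+....++....................................
210 ............+++++.++++......++++..+++.................................
211 .........+........+++++++..+++.......+.+..+++++.......................
212 .........+.........+#++###++........++....+++......++++...............
213 .........+.........++++++++....+##+...+++.+.....+++..+++..............
214 .........+.++......+++++++++++++++++++++++++.+
[... 5503 characters left out ...]
........
306 ...........................................................................
307 ...........................................................................
308 ...........................................................................
309 ...........................................................................
310 ...........................................................................
311 ...........................................................................
0.004 [[385.1, 305.9], [347.0, 272.3], [394.4, 300.6], [355.9, 268.0]]
0.04 [[387.6, 294.8], [348.4, 261.6], [397.0, 289.6], [357.5, 257.2]]
0.046 [[388.0, 292.9], [348.6, 259.7], [397.5, 287.7], [357.8, 255.4]]
```

Glasses outline in top (columns 139–184, rows 207–223) matches an upright pose at about (0.506, 0.336), inside the tray. Next is the lid tab: the target reported pose is about (0.617, −0.019, 0.069) with jaw yaw 1.346.

```bash
python3 -m inch '40 -6 5 0 0 0.12 0.5;45 -7 5 0 0 0.12 0.5;45 -7 0 0 0 0.12 0.5;45 -7 0 0 0 0.11 0.5;45 -7 0 0 0 0 0.5;40 -6 0 0 0 0 0.5;0 0 0 0 0 0 0.5';python3 - <<'E'
from h import *
from scipy.spatial.transform import Rotation as R
s=r.get_state();M=R.from_quat(s['orientation'],scalar_first=True);z=M.apply([0,0,1]);y=M.apply([0,1,0]);print("turn to level",np.cross(z,[0,0,-1]),"jaw",np.arctan2(y[1],y[0]),s['tool_pos'],s['joint_positions'].round(2))
E
```

```text
time: 17.25
tool_pos: [0.6227, -0.0108, 0.1578]
orientation: [-0.006, 0.112, 0.994, 0.016]
contact_force: [-0.8, 0.7, -0.7]
grip_width: 0.0431
turn to level [-0.03258627 -0.00827672 -0.        ] jaw 1.3458383841752655 [ 0.62271987 -0.01084912  0.15780189] [-0.04  0.51  0.31  1.38  0.03  0.19]
```

```bash
python3 -m inch '-4 -6 -15 -0.033 -0.01 0 0.5;-2 -2 -20 0 0 0 0.5;0 0 -15 0 0 0 0.5;0 0 0 0 0 0 0.5';python3 - <<'E'
from h import *
from scipy.spatial.transform import Rotation as R
s=r.get_state();M=R.from_quat(s['orientation'],scalar_first=True);z=M.apply([0,0,1]);y=M.apply([0,1,0]);print("turn to level",np.cross(z,[0,0,-1]),"jaw",np.arctan2(y[1],y[0]),s['tool_pos'])
E
```

```text
time: 17.65
tool_pos: [0.6168, -0.0142, 0.1068]
orientation: [0.001, 0.115, 0.993, -0.0]
contact_force: [-0.7, 0.6, 0.0]
grip_width: 0.0427
turn to level [0.00102569 0.00186559 0.        ] jaw 1.340683431947278 [ 0.61678616 -0.01417131  0.10678157]
```

```bash
python3 -m inch '0 -4 -12 0 0 0 0.5;0 0 -12 0 0 0 0.5;0 0 -8 0 0 0 0.5;0 0 -4 0 0 0 0.5;0 0 0 0 0 0 0.5';python3 -m inch '0 0 0 0 0 0 0.35;0 0 0 0 0 0 0.15;0 0 0 0 0 0 0.15;0 0 0 0 0 0 0.15;0 0 0 0 0 0 0.15' 25
```

```text
time: 18.15
tool_pos: [0.6171, -0.0167, 0.0711]
orientation: [0.003, 0.115, 0.993, -0.0]
contact_force: [0.1, 0.1, -0.1]
grip_width: 0.0429
time: 18.65
tool_pos: [0.6164, -0.0196, 0.0718]
orientation: [0.002, 0.117, 0.993, -0.002]
contact_force: [-1.5, -0.8, -2.3]
grip_width: 0.0232
```

Tab gripped. Now I'll ease the lid back along the arc.

```bash
python3 -m inch '-14.3 3.3 6 0 0 0 0.15;-15 3.4 3.8 0 0 0 0.15;-15.4 3.5 1.4 0 0 0 0.15;-15.5 3.5 -1 0 0 0 0.15;0 0 0 0 0 0 0.15' 30; python3 - <<'E'
from h import *
p=r.get_state()['tool_pos'];h=(.5699-p[0])*.975+(p[1]+.0079)*.223;v=p[2]+.0244;print(np.arctan2(v,h),np.hypot(h,v))
E
```

```text
time: 19.15
tool_pos: [0.5617, -0.0068, 0.0838]
orientation: [0.009, 0.117, 0.993, -0.003]
contact_force: [1.3, -0.0, -8.3]
grip_width: 0.0231
1.4948753017836152 0.10849178386235601
```

```bash
python3 -m inch '-15.1 3.5 -4.9 0 0 0 0.15;-14.9 3.4 -4.7 0 0 0 0.15;-13.8 3.2 -6.9 0 0 0 0.15;-12.8 2.9 -9 0 0 0 0.15;0 0 0 0 0 0 0.15' 30; cat >a.py <<'E'
from h import *
from scipy.spatial.transform import Rotation as R
s=r.get_state();p=s['tool_pos'];h=(.5699-p[0])*.975+(p[1]+.0079)*.223;v=p[2]+.0244;print("phi",np.arctan2(v,h),"r",np.hypot(h,v),"h,v",h,v,"F",s['contact_force'],"w",s['grip_width'])
z=R.from_quat(s['orientation'],scalar_first=True).apply([0,0,1]);print("level",np.cross(z,[0,0,-1]))
E
python3 a.py
```

```text
time: 19.65
tool_pos: [0.5204, 0.003, 0.0704]
orientation: [0.027, 0.118, 0.993, -0.005]
contact_force: [6.2, -2.0, -12.9]
grip_width: 0.0229
phi 1.079806269567265 r 0.1075506856795073 h,v 0.05071006412822931 0.09484534456810756 F [  6.20437731  -2.0241703  -12.93413366] w 0.022878410099681015
level [0.01614723 0.05205162 0.        ]
```

```bash
python3 -m inch '-11.7 2.7 -10.6 0.006 0.02 0 0.15;-10.9 2.5 -9.6 0.005 0.02 0 0.15;0 0 0 0 0.01 0 0.15' 20; python3 a.py
```

```text
time: 19.95
tool_pos: [0.501, 0.0075, 0.0567]
orientation: [0.005, 0.118, 0.993, -0.003]
contact_force: [-0.2, -2.6, 1.8]
grip_width: 0.0234
phi 0.8549233134810279 r 0.10753695366273323 h,v 0.07057396193755816 0.08113884581072697 F [-0.17109454 -2.63824726  1.84239605] w 0.023387121561819383
level [0.0062491  0.00871944 0.        ]
```

```bash
python3 -m inch '-8.2 1.9 -9.5 0.002 0.015 0 0.15;-7.5 1.7 -10.5 0 0.015 0 0.15;-6.6 1.5 -11.5 0 0.015 0 0.15;0 0 0 0 0.01 0 0.15' 20; python3 a.py
```

```text
time: 20.35
tool_pos: [0.4759, 0.0127, 0.029]
orientation: [-0.027, 0.118, 0.993, -0.005]
contact_force: [-3.0, -0.6, 3.8]
grip_width: 0.0232
phi 0.5065184662960065 r 0.11008810084094245 h,v 0.09626530904542688 0.05340767942116534 F [-3.0498854  -0.6232226   3.81862664] w 0.02319651535942564
level [ 0.00365242 -0.05496301  0.        ]
```

```bash
python3 -m inch '-1.8 0.4 -9 0 -0.02 0 0.15;-2 0.5 -8.5 0 -0.015 0 0.15;0 0 0 0 -0.01 0 0.15' 20; python3 a.py
```

```text
time: 20.65
tool_pos: [0.4698, 0.0146, 0.0119]
orientation: [-0.009, 0.118, 0.993, -0.002]
contact_force: [0.5, -0.7, 1.3]
grip_width: 0.0233
phi 0.3403295471565399 r 0.10884815661270243 h,v 0.1026051395265686 0.036333270437944126 F [ 0.54804466 -0.69811063  1.31684061] w 0.02332120873913823
level [ 0.00124125 -0.0176889   0.        ]
```

```bash
python3 -m inch '-0.7 0.2 -5 0 -0.01 0 0.15;-0.5 0.1 -5 0 0 0 0.15;-0.5 0.1 -5 0 0 0 0.15;-0.3 0 -4.5 0 0 0 0.15;0 0 0 0 0 0 0.15' 20; python3 a.py
```

```text
time: 21.15
tool_pos: [0.464, 0.0162, -0.0068]
orientation: [-0.009, 0.117, 0.993, -0.0]
contact_force: [-3.5, -0.5, 2.6]
grip_width: 0.023
phi 0.1604343757698878 r 0.11004902490213808 h,v 0.10863577381370049 0.01758000369197669 F [-3.54180449 -0.54968249  2.59045541] w 0.02299571530467766
level [-0.00148482 -0.01814718 -0.        ]
```

```bash
python3 -m inch '1.5 -0.3 -4 0 0 0 0.15;1 0 -4 0 0 0 0.15;0.5 0 -4 0 0 0 0.15;0 0 0 0 0 0 0.15' 20; python3 a.py
```

```text
time: 21.55
tool_pos: [0.4616, 0.0166, -0.0191]
orientation: [-0.016, 0.117, 0.993, -0.0]
contact_force: [-3.8, 0.1, 2.4]
grip_width: 0.0231
phi 0.047610315572962185 r 0.11119039371407465 h,v 0.11106439754084661 0.005291810009790138 F [-3.77311142  0.05827956  2.39916574] w 0.023108425658198258
level [-0.00357655 -0.03096377 -0.        ]
```

```bash
python3 -m inch '0 0 -4 0 0 0 0.15;0 0 -4 0 0 0 0.15;0 0 0 0 0 0 0.15' 20; python3 a.py; python3 -m inch '0 0 -5 0 0 0 0.15;0 0 0 0 0 0 0.15' 20; python3 a.py
```

```text
time: 21.85
tool_pos: [0.461, 0.0168, -0.0265]
orientation: [-0.017, 0.117, 0.993, 0.0]
contact_force: [-4.3, 0.6, 1.8]
grip_width: 0.023
phi -0.019117965861825514 r 0.11174132900419957 h,v 0.11172090908720213 -0.0021361367825798692 F [-4.30186234  0.57552963  1.79264424] w 0.022953455004296044
level [-0.00415187 -0.03361365 -0.        ]
time: 22.05
tool_pos: [0.4611, 0.0168, -0.0294]
orientation: [-0.017, 0.117, 0.993, 0.0]
contact_force: [-4.8, 0.4, 2.0]
grip_width: 0.0228
phi -0.04466436921956984 r 0.11170147699198127 h,v 0.1115900785464423 -0.00498741738667997 F [-4.82347836  0.4026423   1.96554275] w 0.02281661378104959
level [-0.00418422 -0.03373772 -0.        ]
```

```bash
cat >d.py <<'E'
from h import *
import cv2
a=cv2.imread('pics/scene0.png').astype(int);b=r.get_image("scene");import time
cv2.imwrite('pics/s9.png',b);d=np.abs(a-b.astype(int)).max(2)
for v in range(188,250):print(v,''.join('#' if x>50 else '+' if x>22 else '.' for x in d[v,236:306]))
E
python3 d.py
```

```text
188 ............+###########################.+#######################+....
189 .............############################++######################+....
190 ...............###################################################....
191 .................#################################################....
192 ..................################################################....
193 ....................###########+#+################################....
194 .....................#######+....++###########################+###....
195 .....................###.++.......+++#########################+++#....
196 ...................................++##########################+#.....
197 ....................................++#########################+##....
198 ....................................##++##########################....
199 ......................................#############################+##
200 .........+...............................+#######################+####
201 .........+.................................########################+##
202 ............................................##
[... 2849 characters left out ...]
.........................
241 ......................................................................
242 ......................................................................
243 ......................................................................
244 ......................................................................
245 ......................................................................
246 ......................................................................
247 ......................................................................
248 ......................................................................
249 ......................................................................
```

The lid's edges match the starting image pixel for pixel, so it is shut. I'll release, back off and check.

```bash
python3 -m inch '0 0 0 0 0 0 0.25;0 0 0 0 0 0 0.4;0 0 0 0 0 0 0.5;0 0 0 0 0 0 0.5;0 0 15 0 0 0 0.5;-5 0 30 0 0 0 0.5;-20 0 40 0 0 0 0.5;-40 0 40 0 0 0 0.5';python3 -m inch '-40 0 20 0 0 0 0.5;-40 0 0 0 0 0 0.5;-30 0 0 0 0 0 0.5; 0 0 0 0 0 0 0.5';python3 - <<'E'
from h import *
import cv2
for n in("top","scene"):
    b=r.get_image(n);cv2.imwrite(f'pics/{n}10.png',b);a=cv2.imread(f'pics/{n}0.png');g=cv2.imread(f'pics/{n[0]}8.png')
    d0=np.abs(a.astype(int)-b).max(2);d8=np.abs(g.astype(int)-b).max(2)
    R=dict(case=(slice(180,230),slice(240,312)),tray=(slice(195,240),slice(130,200)),tumbler=(slice(190,222),slice(196,222)),tin=(slice(190,228),slice(332,362)),magn=(slice(184,240),slice(380,410)),bin=(slice(82,132),slice(210,325))) if n=="top" else dict(case=(slice(192,250),slice(242,303)),tray=(slice(254,312),slice(335,410)),tumbler=(slice(218,268),slice(308,338)),tin=(slice(156,205),slice(224,252)),magn=(slice(168,195),slice(194,232)),bin=(slice(190,280),slice(138,255)))
    for k,s in R.items():print(n,k,"vs start",(d0[s]>30).sum(),"vs after placing",(d8[s]>30).sum())
    if n=="top":
        for v in range(180,232,1):print(v,''.join('#' if x>50 else '+' if x>25 else '.' for x in d0[v,238:315]))
print(r.get_state()['tool_pos'])
E
```

```text
time: 22.9
tool_pos: [0.4074, 0.0163, 0.0923]
orientation: [-0.013, 0.118, 0.993, 0.0]
contact_force: [1.0, 0.4, 0.1]
grip_width: 0.0425
time: 23.3
tool_pos: [0.2977, 0.0163, 0.1189]
orientation: [-0.005, 0.118, 0.993, 0.001]
contact_force: [-0.4, -0.1, 0.9]
grip_width: 0.0428
top case vs start 0 vs after placing 2818
top tray vs start 444 vs after placing 0
top tumbler vs start 5 vs after placing 0
top tin vs start 0 vs after placing 17
top magn vs start 0 vs after placing 0
top bin vs start 0 vs after placing 0
180 .............................................................................
181 .............................................................................
182 .............................................................................
183 .............................................................................
184 .............................................................................
185 .............................................................................
186 .............................................................................
187 ...
[... 3274 characters left out ...]
27 .............................................................................
228 .............................................................................
229 .............................................................................
230 .............................................................................
231 .............................................................................
scene case vs start 0 vs after placing 2199
scene tray vs start 727 vs after placing 0
scene tumbler vs start 0 vs after placing 0
scene tin vs start 0 vs after placing 199
scene magn vs start 0 vs after placing 2
scene bin vs start 0 vs after placing 1125
[0.30157126 0.01646038 0.11933352]
```

```bash
python3 -c "
from rig import r
r.hand_in()"
```

```text
the job is handed in; nothing more can be done
```

I opened the farther of the two look-alike cases by its tab until the lid stayed at its stop. I then stood the glasses lengthwise in the tray, let go, and eased the lid shut. The job was handed in at about 23 s of the 72 s; no verdict was reported.

**Last checks**
- **Case:** it differs from the starting image by no pixels in either camera, so the lid is shut.
- **Glasses:** they have not moved since release. Their outline fits standing upright at about (0.506, 0.336), roughly 4–5 mm from my estimate of the tray's centre.
- **Bystanders:** the magnifier, tin and bin match the start in both views. The tumbler shows 5 changed pixels in the top view and none in the scene view; I took these for stray light or shadow.

**What failed or disagreed**
- **TCP height:** the fingertips stand about 35 mm higher than the reported TCP. My first pinch closed on air because of this, so I set later heights from contact and the images.
- **Closing the lid:** the grip pulled at up to about 13 N and the tool drifted about 6 mm outward on the tab. It held, and the lid stayed in the fingers all the way down.
- **Glasses height in the tray:** at the touch-down the scene view read the near foot a few pixels above the tray floor. The stop on contact and the top view both fit the glasses standing on the floor.

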